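Heft the parts tins and pack the heaviest at the bottom of the bin

TASK

Three look-alike metal tins stand on the electronics bench and one of them, full of brass parts, is clearly heavier than the other two: lift them to find out which. Set the heavy tin upright on the floor of the empty yellow bin first, then stack either of the light tins upright and centred on top of it, without dropping any. Leave the remaining light tin standing on the bench outside the bin.

Things in the scene. Friction and masses are not known exactly. Their poses are not given: they have to be found in the camera images.
- tin_a: one of three look-alike square metal tins with a dark lid rim and a blank white label on top: 58 x 58 mm, 45 mm tall, closed, stiff. Origin at the centre of its underside, z up, x and y square to its sides. One of the three (a different one each time, no outward sign) is full of brass and weighs 0.55 to 0.7 kg; the other two hold plastic caps and weigh 0.15 to 0.2 kg. The filling may shift by 1 to 2 mm inside. Starts upright on the bench.
- tin_b: one of three look-alike square metal tins with a dark lid rim and a blank white label on top: 58 x 58 mm, 45 mm tall, closed, stiff. Origin at the centre of its underside, z up, x and y square to its sides. One of the three (a different one each time, no outward sign) is full of brass and weighs 0.55 to 0.7 kg; the other two hold plastic caps and weigh 0.15 to 0.2 kg. The filling may shift by 1 to 2 mm inside. Starts upright on the bench.
- tin_c: one of three look-alike square metal tins with a dark lid rim and a blank white label on top: 58 x 58 mm, 45 mm tall, closed, stiff. Origin at the centre of its underside, z up, x and y square to its sides. One of the three (a different one each time, no outward sign) is full of brass and weighs 0.55 to 0.7 kg; the other two hold plastic caps and weigh 0.15 to 0.2 kg. The filling may shift by 1 to 2 mm inside. Starts upright on the bench.
- bin: the empty yellow plastic parts bin, fixed to the bench: 160 mm along its x, 170 mm along its y outside, inside 150 x 160 mm. Floor 4 mm thick; side and back walls rise to 45 mm above the bench, the front wall (at -x, white label) to 28 mm. Origin at the centre of its underside, at bench height; z up.
There are look-alikes about, which are no part of the job. What is shaped like the tin_b but brown or orange is not meant. What is shaped like the tin_a but blue is not meant.

How it is judged:
On the way:
1. the heavy tin stands upright on the bin's floor, let go, with no other tin in the bin (((horizontal distance between tin_a and bin below 0.08 m and z of tin_a in the frame of bin between 0.001 and 0.012 m and angle between tin_a's own z axis and vertical below 0.17 rad and contact force between tin_a and bin above 4 N and contact force between the fingers and tin_a below 0.1 N and horizontal distance between each of tin_b, tin_c and bin above 0.1 m) or (horizontal distance between tin_b and bin below 0.08 m and z of tin_b in the frame of bin between 0.001 and 0.012 m and angle between tin_b's own z axis and vertical below 0.17 rad and contact force between tin_b and bin above 4 N and contact force between the fingers and tin_b below 0.1 N and horizontal distance between each of tin_a, tin_c and bin above 0.1 m) or (horizontal distance between tin_c and bin below 0.08 m and z of tin_c in the frame of bin between 0.001 and 0.012 m and angle between tin_c's own z axis and vertical below 0.17 rad and contact force between tin_c and bin above 4 N and contact force between the fingers and tin_c below 0.1 N and horizontal distance between each of tin_a, tin_b and bin above 0.1 m))), for 0.2 s.
At the end, for the whole second after the job is handed in: the heavy tin stands on the bin's floor; one light tin rests on top of it with its centre within 20 mm of the heavy tin's; the other light tin stands on the bench outside the bin (its centre over 100 mm from the bin's); all three upright within 10 degrees, released and at rest (((horizontal distance between tin_a and bin below 0.08 m and z of tin_a in the frame of bin between 0.001 and 0.012 m and contact force between tin_a and bin above 5.5 N and horizontal distance between tin_b and tin_a below 0.02 m and z of tin_b in the frame of bin between 0.044 and 0.056 m and contact force between tin_b and tin_a below 3 N and horizontal distance between tin_c and bin above 0.1 m and height (world z) of tin_c between -0.01 and 0.012 m) or (horizontal distance between tin_a and bin below 0.08 m and z of tin_a in the frame of bin between 0.001 and 0.012 m and contact force between tin_a and bin above 5.5 N and horizontal distance between tin_c and tin_a below 0.02 m and z of tin_c in the frame of bin between 0.044 and 0.056 m and contact force between tin_c and tin_a below 3 N and horizontal distance between tin_b and bin above 0.1 m and height (world z) of tin_b between -0.01 and 0.012 m) or (horizontal distance between tin_b and bin below 0.08 m and z of tin_b in the frame of bin between 0.001 and 0.012 m and contact force between tin_b and bin above 5.5 N and horizontal distance between tin_a and tin_b below 0.02 m and z of tin_a in the frame of bin between 0.044 and 0.056 m and contact force between tin_a and tin_b below 3 N and horizontal distance between tin_c and bin above 0.1 m and height (world z) of tin_c between -0.01 and 0.012 m) or (horizontal distance between tin_b and bin below 0.08 m and z of tin_b in the frame of bin between 0.001 and 0.012 m and contact force between tin_b and bin above 5.5 N and horizontal distance between tin_c and tin_b below 0.02 m and z of tin_c in the frame of bin between 0.044 and 0.056 m and contact force between tin_c and tin_b below 3 N and horizontal distance between tin_a and bin above 0.1 m and height (world z) of tin_a between -0.01 and 0.012 m) or (horizontal distance between tin_c and bin below 0.08 m and z of tin_c in the frame of bin between 0.001 and 0.012 m and contact force between tin_c and bin above 5.5 N and horizontal distance between tin_a and tin_c below 0.02 m and z of tin_a in the frame of bin between 0.044 and 0.056 m and contact force between tin_a and tin_c below 3 N and horizontal distance between tin_b and bin above 0.1 m and height (world z) of tin_b between -0.01 and 0.012 m) or (horizontal distance between tin_c and bin below 0.08 m and z of tin_c in the frame of bin between 0.001 and 0.012 m and contact force between tin_c and bin above 5.5 N and horizontal distance between tin_b and tin_c below 0.02 m and z of tin_b in the frame of bin between 0.044 and 0.056 m and contact force between tin_b and tin_c below 3 N and horizontal distance between tin_a and bin above 0.1 m and height (world z) of tin_a between -0.01 and 0.012 m)) and linear speed of each of tin_a, tin_b, tin_c below 0.02 m/s and angular speed of each of tin_a, tin_b, tin_c below 0.2 rad/s and angle between each of tin_a, tin_b, tin_c's own z axis and vertical below 0.17 rad); the robot touches nothing.
It fails at once if a tin was dropped (falling freely faster than 0.8 m/s, a drop of over 30 mm) ((linear speed of tin_a above 0.8 m/s and contact force between the fingers and tin_a below 0.05 N) or (linear speed of tin_b above 0.8 m/s and contact force between the fingers and tin_b below 0.05 N) or (linear speed of tin_c above 0.8 m/s and contact force between the fingers and tin_c below 0.05 N)).
It also fails if it takes over 72 s, if anything falls off the work surface, if the arm or the gripper's body presses on something with over 40 N, if the wrist force passes 120 N, or if a joint passes its speed limit or range.

ROBOT

A 6-joint arm with a two-finger parallel gripper is mounted at the origin on the work surface. World frame = base frame: x ahead of the robot, y to its left, z up, the work surface at z = 0. Lengths are in m, angles in rad, forces in N, time in s.
With the tool pointing down it reaches from about 0.25 to 0.775 m from the base axis. Payload 8.9 kg.
Tool frame: the origin (TCP) lies at the very end of the fingers, on their centre line; the grasp point (between the pads) lies 19 mm behind it (arm.tcp_to_grasp is the distance from the TCP to the grasp point, in m); z points along the fingers, y is the line along which they close (so a half turn about z gives the same grasp; the last joint's range is limited). The gripper opens to 85 mm and grips with 20 to 120 N. Pads are 22 mm wide; open, the fingers measure 114 mm over their backs; the gripper's body (76 mm by 85 mm) begins 54 mm behind the grasp point. The pads swing forward as they close: fully open they stand 13 mm farther back than shut.
Start: joints at [1.103, 0.291, -0.153, 1.127, 0, 1.431], TCP at [0.17, 0.497, 0.231] pointing down, gripper open.
Joint ranges: [-2.52, 2.52], [-0.91, 1.74], [-1.3, 1.37], [-1.96, 2.02], [-1.52, 1.47], [-3.14, 3.14]. Speed limits (rad/s): [2.22, 2.22, 2.79, 3.14, 3.14, 3.14].

INTERFACE

Orientations are given as a unit quaternion [x, y, z, w].
In Python, from rig import arm, viewer gives the robot as it stands. The module is installed in compiled form; this text tells all that it offers.
- The arm moves only by the tool move_arm, never from a script. Its argument "deltas" is a list of rows, each an object with "travel": the shift along the tool's x, y, z in m, a list of three; "delta_rot": the turn, a rotation vector about the tool's x, y, z in degrees, a list of three; "claw": the opening, from 0 (shut) to 1 (fully open). In form: [{"travel": [dx, dy, dz], "delta_rot": [wx, wy, wz], "claw": claw}, ...]. A call has 1 to 8 rows; each row is the pose to reach, as a shift and turn from the pose commanded when the call began, along the tool's axes at that moment; what a row does not reach only later rows make up. A row lasts 1/10 s, in which the tool goes at most 50 mm and 8.59 degrees, less where a joint would pass 70% of its speed; a pose out of reach is approached as far as the arm can. A call with a gripper value outside its range is refused whole. The fingers move at their own pace and stop on an object; "newtons" is the grip in N (left out, the last holds). Time passes only in rows, so rows that repeat a pose let the fingers close. It gives the time, the measured TCP pose, the force, the opening and the grip force at its end, in the units of the state.
- arm.get_state(): the state, without advancing time (a new reading comes with each control period).
- viewer.read_camera(name): name is "scene" or "top" or "wrist"; returns (picture, depth): 420x560x3 uint8, blue, green, red; 420x560 float32, m along the optical axis (not along the pixel's ray), 0 where there is no reading.
- viewer.camera_model(name): a dict with "fx", "fy", "cx", "cy" (pixels), "R" (3x3) and "t" (3): a world point X has camera coordinates R X + t. Camera axes: x right, y down, z forward; pixel columns grow to the right and rows downward; lengths in m; the calibration is good to about 2 mm. A picture is of the moment at which its call begins: read the wrist's pose just before it. camera_model takes no time and is no camera call; for the wrist camera it gives the pose at the moment of the call.
- arm.finish_job(): hands the job in; it is judged then, once.
The state is a dict: "time": time; "q": joint angles; "qd": joint speeds; "joint_torque": joint torques, N m; "position": TCP position; "ee_rot": TCP orientation; "ft_force": force on the tool from outside, world axes, zero at the start; "moment": the same for the moment, N m; "grip_width": finger opening in m; "grip_force": force on a finger pad.
Only numpy, scipy, OpenCV 4.12 (cv2) and the standard library are available. Lean on these libraries where they do the work, as an engineer would, in place of code of your own. Each camera call takes 0.05 s, during which the arm holds its last target. There are 200 camera calls.

## Working session

There is one attempt and no reset: what is moved stays moved. The work goes in short steps, Python scripts to look and compute and a tool call to move; the robot and the scene stay as the last step left them, time stands still between calls to the robot, and variables do not carry over. Pictures are saved under pics/ and viewed, at most 10 in all, crops included, and the job is handed in when it is done.

Besides the shell and the picture viewer there is one more tool, called after ">>>" as name(argument=value, ...), one argument or row to a line, values as JSON. move_arm: Moves the arm, as the interface text tells. Its arguments: {"type":"object","properties":{"deltas":{"type":"array","items":{"type":"object","properties":{"travel":{"type":"array","items":{"type":"number"}},"delta_rot":{"type":"array","items":{"type":"number"}},"claw":{"type":"number"}}}},"newtons":{"type":"number"}},"required":["deltas"]}

```bash
mkdir -p pics; python3 - <<'E'
from rig import arm, viewer
import cv2,numpy as np
for n in("top","scene"):
    p,d=viewer.read_camera(n); cv2.imwrite(f"pics/{n}0.png",p); np.savez(f"{n}0.npz",p=p,d=d,**viewer.camera_model(n))
s=arm.get_state(); print(s["time"],s["position"],s["ee_rot"],s["ft_force"],arm.tcp_to_grasp)
E
```

```text
0.1 [0.16932553 0.49651847 0.23080483] [ 1.63646377e-01  9.86518881e-01 -5.72794201e-04 -1.82379915e-04] [-0.20029739 -0.16712144  0.60097766] 0.0187
```

View pics/top0.png

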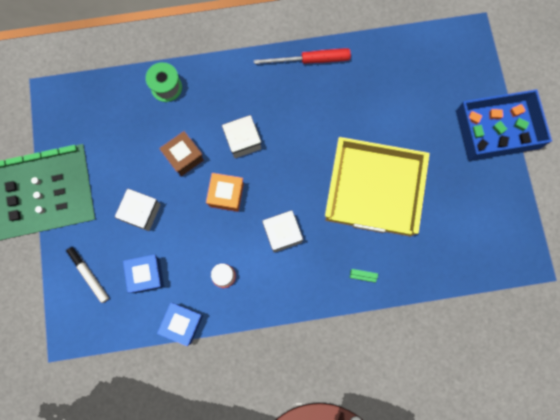

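View pics/scene0.png

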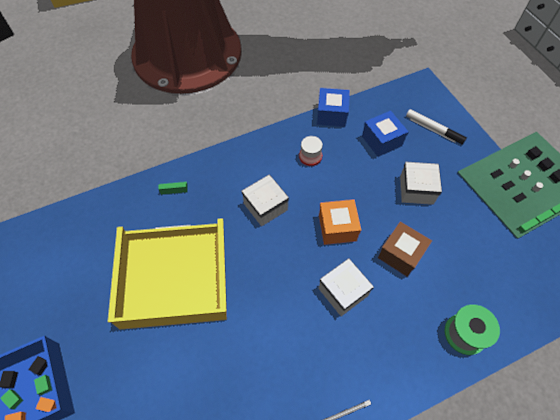

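The tins are white-topped squares in the top view at (242,135), (137,209) and (283,231). Look-alikes I'm excluding: brown (181,152), orange (225,191), blue (142,273) and (180,323), and the round cap (223,275). The yellow bin is at (378,186), with its front label at the bottom (370,228).

```bash
cat > h.py <<'E'
import cv2,numpy as np
def world(c,d,mask):
    v,u=np.nonzero(mask&(d>0)); z=d[v,u]
    P=np.stack([(u-c["cx"])/c["fx"]*z,(v-c["cy"])/c["fy"]*z,z],1)
    return (P-c["t"])@c["R"], u, v
def tops(c,p,d,zlo,zhi,amin):
    hsv=cv2.cvtColor(p,cv2.COLOR_BGR2HSV)
    m=((hsv[...,1]<50)&(hsv[...,2]>140)).astype(np.uint8)
    H=np.zeros(d.shape); X,u,v=world(c,d,np.ones(d.shape,bool)); H[v,u]=X[:,2]
    m&=((H>zlo)&(H<zhi)).astype(np.uint8)
    n,l,st,ce=cv2.connectedComponentsWithStats(m)
    for i in range(1,n):
        if st[i,4]<amin: continue
        X,_,_=world(c,d,l==i)
        (cx,cy),s,a=cv2.minAreaRect(X[:,:2].astype(np.float32))
        print("px",ce[i].round(),"n",st[i,4],"xy",round(cx,4),round(cy,4),"size",np.round(s,4),"ang",round(a,1),"z",np.median(X[:,2]).round(4))
E
python3 - <<'E'
from h import *
for n in("top","scene"):
    f=np.load(n+"0.npz"); print(n); tops(f,f["p"],f["d"],.03,.06,200)
    hsv=cv2.cvtColor(f["p"],cv2.COLOR_BGR2HSV)
    m=(abs(hsv[...,0].astype(int)-28)<7)&(hsv[...,1]>120)&(hsv[...,2]>60)
    X,_,_=world(f,f["d"],m); X=X[(X[:,2]<.06)&(X[:,2]>-.02)]
    X=X[(abs(X[:,0]-np.median(X[:,0]))<.12)&(abs(X[:,1]-np.median(X[:,1]))<.12)]
    print("bin",cv2.minAreaRect(X[:,:2].astype(np.float32)))
    H=X[X[:,2]>.035]; print("rim",cv2.minAreaRect(H[:,:2].astype(np.float32)))
f=np.load("top0.npz");p=f["p"][100:260,100:320];cv2.imwrite("pics/crop.png",cv2.resize(p,None,fx=3.5,fy=3.5))
E
```

```text
top
px [241. 133.] n 886 xy 0.6443 0.0466 size [0.0613 0.0598] ang 10.8 z 0.045
px [180. 151.] n 247 xy 0.6267 0.1686 size [0.0325 0.031 ] ang 27.8 z 0.045
px [224. 190.] n 235 xy 0.536 0.095 size [0.03   0.0305] ang 71.9 z 0.0454
px [135. 208.] n 972 xy 0.5276 0.2661 size [0.0612 0.0598] ang 60.5 z 0.0449
px [282. 230.] n 999 xy 0.4426 -0.0034 size [0.06   0.0598] ang 10.6 z 0.0452
px [141. 273.] n 261 xy 0.4022 0.268 size [0.0295 0.0309] ang 2.1 z 0.0452
px [222. 274.] n 367 xy 0.3774 0.1201 size [0.0373 0.0384] ang 83.2 z 0.0419
px [178. 324.] n 283 xy 0.3004 0.2099 size [0.0305 0.0303] ang 58.7 z 0.0452
bin ((0.5012879967689514, -0.19730201363563538), (0.17414337396621704, 0.16012448072433472), 70.46293640136719)
rim ((0.5015321373939514, -0.19738030433654785), (0.17429839074611664, 0.15949086844921112), 70.53690338134766)
scene
px [311. 144.] n 276 xy 0.3799 0.1226 size [0.0379 0.0377] ang 42.2 z 0.0416
px [423. 177.] n 921 xy 0.5296 0.2683 size [0.0596 0.0611] ang 60.4 z 0.045
px [265. 194.] n 963 xy 0.444 -0.0014 size [0.0592 0.0596] ang 11.2 z 0.0448
px [340. 216.] n 269 xy 0.5378 0.0961 size [0.0293 0.0303] ang 72.7 z 0.045
px [407. 243.] n 322 xy 0.6282 0.1706 size [0.0301 0.033 ] ang 28.8 z 0.0451
px [347. 283.] n 1356 xy 0.6458 0.048 size [0.0592 0.0603] ang 10.9 z 0.045
bin ((0.4940187633037567, -0.20160451531410217), (0.19406646490097046, 0.17659810185432434), 70.34720611572266)
rim ((0.504001796245575, -0.19624967873096466), (0.17727212607860565, 0.1611226499080658), 70.45645141601562)
```

View pics/crop.png

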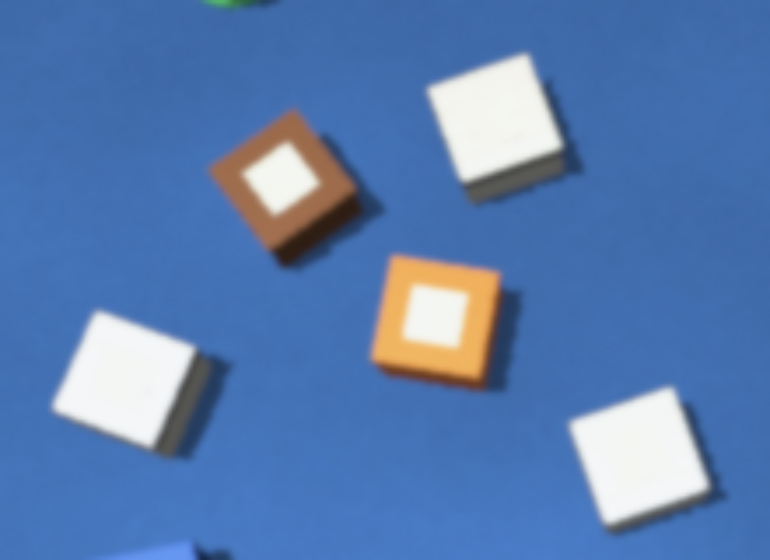

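Crop check: the three all-white tops, with no coloured border, are confirmed. The brown and orange boxes only have small white patches. Next I go above tin B.

```bash
cat > go.py <<'E'
import sys,numpy as np
from scipy.spatial.transform import Rotation as Rn
from rig import arm
x,y,z,yaw=map(float,sys.argv[1:5])
mod=90 if len(sys.argv)<6 else float(sys.argv[5])
s=arm.get_state(); R=Rn.from_quat(s["ee_rot"]); M=R.as_matrix()
now=np.degrees(np.arctan2(M[1,1],M[0,1])); d=(yaw-now+mod/2)%mod-mod/2
a=np.radians(now+d); Y=np.array([np.cos(a),np.sin(a),0]);Z=np.array([0,0,-1.])
G=np.stack([np.cross(Y,Z),Y,Z],1)
print("t",s["time"],"travel",(M.T@(np.array([x,y,z])-s["position"])).round(4),"rot",np.degrees((R.inv()*Rn.from_matrix(G)).as_rotvec()).round(2),"q",np.round(s["q"],2),"F",np.round(s["ft_force"],2))
E
python3 go.py .5286 .267 .11 60.5
```

```text
t 0.1 travel [-0.4142 -0.1011  0.1209] rot [-0.07 -0.   10.66] q [ 1.1   0.29 -0.15  1.13  0.    1.43] F [-0.2  -0.17  0.6 ]
```

>>> move_arm(
  deltas=[
    {"travel": [-0.414,-0.101,0.121],"delta_rot": [-0.07,0,10.66],"claw": 1},
    {"travel": [-0.414,-0.101,0.121],"delta_rot": [-0.07,0,10.66],"claw": 1},
    {"travel": [-0.414,-0.101,0.121],"delta_rot": [-0.07,0,10.66],"claw": 1},
    {"travel": [-0.414,-0.101,0.121],"delta_rot": [-0.07,0,10.66],"claw": 1},
    {"travel": [-0.414,-0.101,0.121],"delta_rot": [-0.07,0,10.66],"claw": 1},
    {"travel": [-0.414,-0.101,0.121],"delta_rot": [-0.07,0,10.66],"claw": 1},
    {"travel": [-0.414,-0.101,0.121],"delta_rot": [-0.07,0,10.66],"claw": 1},
    {"travel": [-0.414,-0.101,0.121],"delta_rot": [-0.07,0,10.66],"claw": 1},
  ],
  newtons=60,
)

```text
time: 0.9
position: [0.4952, 0.2884, 0.1212]
ee_rot: [0.255, 0.967, 0.001, -0.0]
ft_force: [0.1, 1.6, 0.0]
grip_width: 0.0854
grip_force: 0.0
```

```bash
python3 go.py .5286 .267 .11 60.5
```

```text
t 0.9 travel [-0.0396 -0.0021  0.0112] rot [ 0.05 -0.02 -0.01] q [ 0.4   0.46 -0.2   0.91  0.    0.91] F [0.06 1.59 0.03]
```

>>> move_arm(
  deltas=[
    {"travel": [-0.035,-0.001,0.01],"delta_rot": [0,0,0],"claw": 1},
    {"travel": [-0.035,-0.001,0.01],"delta_rot": [0,0,0],"claw": 1},
    {"travel": [-0.035,-0.001,0.01],"delta_rot": [0,0,0],"claw": 1},
    {"travel": [-0.035,-0.001,0.01],"delta_rot": [0,0,0],"claw": 1},
  ],
)

```text
time: 1.3
position: [0.523, 0.2721, 0.112]
ee_rot: [0.254, 0.967, 0.001, -0.0]
ft_force: [0.1, 0.3, 0.3]
grip_width: 0.0856
grip_force: 0.0
```

```bash
cat > look.py <<'E'
import sys
from h import *
from rig import viewer
c=viewer.camera_model("wrist"); p,d=viewer.read_camera("wrist"); cv2.imwrite("pics/%s.png"%sys.argv[1],p)
tops(c,p,d,float(sys.argv[2]),float(sys.argv[3]),1500)
E
python3 look.py w1 .03 .06;python3 go.py .5286 .267 .012 60.5
```

```text
px [161.  38.] n 3625 xy 0.4024 0.2687 size [0.0312 0.0305] ang 2.9 z 0.0455
px [277. 234.] n 8772 xy 0.5282 0.2671 size [0.0593 0.0598] ang 60.3 z 0.0453
t 1.35 travel [-0.0076 -0.0021  0.1003] rot [ 0.07 -0.02  0.07] q [ 0.36  0.5  -0.16  0.91  0.    0.87] F [0.04 0.38 0.41]
```

View pics/w1.png

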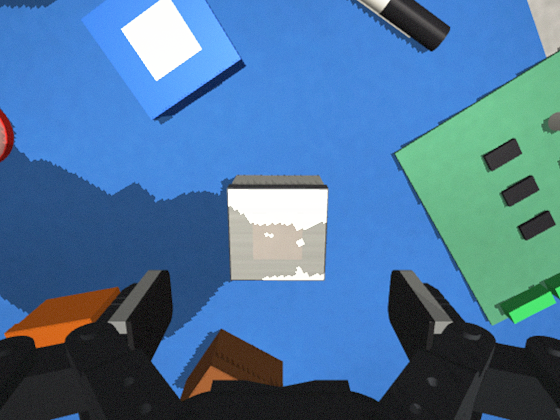

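The wrist view shows tin B centred at (277,232) between the fingers, and it agrees with the first estimate to under 1 mm. Descending and closing on it.

>>> move_arm(
  deltas=[
    {"travel": [-0.0075,-0.002,0.03],"claw": 1},
    {"travel": [-0.0075,-0.002,0.065],"claw": 1},
    {"travel": [-0.0075,-0.002,0.1],"claw": 1},
    {"travel": [-0.0075,-0.002,0.1],"claw": 1},
    {"travel": [-0.0075,-0.002,0.1],"claw": 0.3},
    {"travel": [-0.0075,-0.002,0.1],"claw": 0.3},
    {"travel": [-0.0075,-0.002,0.1],"claw": 0.3},
    {"travel": [-0.0075,-0.002,0.1],"claw": 0.3},
  ],
  newtons=60,
)

```text
$.deltas[0]: bad value
```

>>> move_arm(
  deltas=[
    {"travel": [-0.0075,-0.002,0.03],"delta_rot": [0,0,0],"claw": 1},
    {"travel": [-0.0075,-0.002,0.065],"delta_rot": [0,0,0],"claw": 1},
    {"travel": [-0.0075,-0.002,0.1],"delta_rot": [0,0,0],"claw": 1},
    {"travel": [-0.0075,-0.002,0.1],"delta_rot": [0,0,0],"claw": 1},
    {"travel": [-0.0075,-0.002,0.1],"delta_rot": [0,0,0],"claw": 0.3},
    {"travel": [-0.0075,-0.002,0.1],"delta_rot": [0,0,0],"claw": 0.3},
    {"travel": [-0.0075,-0.002,0.1],"delta_rot": [0,0,0],"claw": 0.3},
    {"travel": [-0.0075,-0.002,0.1],"delta_rot": [0,0,0],"claw": 0.3},
  ],
  newtons=60,
)

```text
time: 2.15
position: [0.5308, 0.2673, 0.0145]
ee_rot: [0.254, 0.967, 0.002, 0.002]
ft_force: [-1.7, 0.4, 7.3]
grip_width: 0.057
grip_force: 65.1
```

>>> move_arm(
  deltas=[
    {"travel": [0,0,-0.01],"delta_rot": [0,0,0],"claw": 0.3},
    {"travel": [0,0,-0.02],"delta_rot": [0,0,0],"claw": 0.3},
    {"travel": [0,0,-0.03],"delta_rot": [0,0,0],"claw": 0.3},
    {"travel": [0,0,-0.03],"delta_rot": [0,0,0],"claw": 0.3},
    {"travel": [0,0,-0.03],"delta_rot": [0,0,0],"claw": 0.3},
    {"travel": [0,0,-0.03],"delta_rot": [0,0,0],"claw": 0.3},
  ],
)

```text
time: 2.75
position: [0.5291, 0.2663, 0.0417]
ee_rot: [0.255, 0.967, 0.0, -0.0]
ft_force: [-0.6, 0.1, -1.9]
grip_width: 0.0571
grip_force: 64.5
```

```bash
python3 go.py .5282 .267 .012 60.5; python3 go.py .503 -.197 .12 60.5
```

```text
t 2.75 travel [0.0011 0.0002 0.0297] rot [ 0.04 -0.03  0.  ] q [ 0.34  0.58 -0.23  0.76  0.    0.86] F [-0.6   0.1  -1.88]
t 2.75 travel [-0.2054 -0.416  -0.0787] rot [ 0.04 -0.03  0.  ] q [ 0.34  0.58 -0.23  0.76  0.    0.86] F [-0.6   0.1  -1.88]
```

Tin B weighs about 0.2 kg, so it is light. I'll set it back and go to tin C.

>>> move_arm(
  deltas=[
    {"travel": [0,0,0.015],"delta_rot": [0,0,0],"claw": 0.3},
    {"travel": [0,0,0.024],"delta_rot": [0,0,0],"claw": 0.3},
    {"travel": [0,0,0.029],"delta_rot": [0,0,0],"claw": 0.3},
    {"travel": [0,0,0.029],"delta_rot": [0,0,0],"claw": 1},
    {"travel": [0,0,0.029],"delta_rot": [0,0,0],"claw": 1},
    {"travel": [0,0,0.029],"delta_rot": [0,0,0],"claw": 1},
    {"travel": [0,0,-0.02],"delta_rot": [0,0,0],"claw": 1},
    {"travel": [0,0,-0.07],"delta_rot": [0,0,0],"claw": 1},
  ],
)

```text
time: 3.55
position: [0.5279, 0.2658, 0.1116]
ee_rot: [0.255, 0.967, -0.001, -0.002]
ft_force: [0.5, 0.0, -0.1]
grip_width: 0.0853
grip_force: 0.0
```

```bash
python3 go.py .4435 -.0024 .11 10.9
```

```text
t 3.55 travel [-0.0586 -0.275   0.002 ] rot [ -0.05  -0.19 -40.4 ] q [ 0.34  0.51 -0.15  0.91  0.    0.86] F [ 0.46  0.01 -0.1 ]
```

>>> move_arm(
  deltas=[
    {"travel": [-0.0586,-0.275,0],"delta_rot": [0,0,-40.4],"claw": 1},
    {"travel": [-0.0586,-0.275,0],"delta_rot": [0,0,-40.4],"claw": 1},
    {"travel": [-0.0586,-0.275,0],"delta_rot": [0,0,-40.4],"claw": 1},
    {"travel": [-0.0586,-0.275,0],"delta_rot": [0,0,-40.4],"claw": 1},
    {"travel": [-0.0586,-0.275,0],"delta_rot": [0,0,-40.4],"claw": 1},
    {"travel": [-0.0586,-0.275,0],"delta_rot": [0,0,-40.4],"claw": 1},
    {"travel": [-0.0586,-0.275,0],"delta_rot": [0,0,-40.4],"claw": 1},
    {"travel": [-0.0586,-0.275,0],"delta_rot": [0,0,-40.4],"claw": 1},
  ],
)

```text
time: 4.35
position: [0.445, -0.0028, 0.1118]
ee_rot: [-0.093, 0.996, 0.001, 0.0]
ft_force: [0.7, -0.4, -0.8]
grip_width: 0.0852
grip_force: 0.0
```

```bash
python3 look.py w2 .03 .06; python3 go.py .4435 -.0024 .012 10.9
```

```text
px [513. 153.] n 3576 xy 0.3784 0.122 size [0.0392 0.0389] ang 14.4 z 0.0422
px [282. 220.] n 9012 xy 0.4429 -0.002 size [0.0596 0.0589] ang 10.6 z 0.0453
t 4.4 travel [ 0.0019 -0.0004  0.0998] rot [ 0.07  0.07 -0.07] q [-0.17  0.25 -0.55  0.77  0.   -0.36] F [ 0.14  0.09 -0.15]
```

>>> move_arm(
  deltas=[
    {"travel": [0.002,0,0.035],"delta_rot": [0,0,0],"claw": 1},
    {"travel": [0.002,0,0.07],"delta_rot": [0,0,0],"claw": 1},
    {"travel": [0.002,0,0.098],"delta_rot": [0,0,0],"claw": 1},
    {"travel": [0.002,0,0.098],"delta_rot": [0,0,0],"claw": 1},
    {"travel": [0.002,0,0.098],"delta_rot": [0,0,0],"claw": 0.3},
    {"travel": [0.002,0,0.098],"delta_rot": [0,0,0],"claw": 0.3},
    {"travel": [0.002,0,0.098],"delta_rot": [0,0,0],"claw": 0.3},
    {"travel": [0.002,0,0.098],"delta_rot": [0,0,0],"claw": 0.3},
  ],
)

```text
time: 5.2
position: [0.4444, -0.0019, 0.0152]
ee_rot: [-0.095, 0.995, 0.0, 0.002]
ft_force: [-1.1, 2.5, 7.8]
grip_width: 0.0571
grip_force: 64.8
```

>>> move_arm(
  deltas=[
    {"travel": [0,0,-0.01],"delta_rot": [0,0,0],"claw": 0.3},
    {"travel": [0,0,-0.02],"delta_rot": [0,0,0],"claw": 0.3},
    {"travel": [0,0,-0.03],"delta_rot": [0,0,0],"claw": 0.3},
    {"travel": [0,0,-0.03],"delta_rot": [0,0,0],"claw": 0.3},
    {"travel": [0,0,-0.03],"delta_rot": [0,0,0],"claw": 0.3},
    {"travel": [0,0,-0.03],"delta_rot": [0,0,0],"claw": 0.3},
  ],
)

```text
time: 5.8
position: [0.4428, -0.0022, 0.0435]
ee_rot: [-0.095, 0.995, 0.001, 0.0]
ft_force: [0.5, -1.0, -1.3]
grip_width: 0.0567
grip_force: 64.3
```

```bash
python3 go.py .503 -.197 .12 -19.5
```

```text
t 5.8 travel [-0.0223 -0.2026 -0.0767] rot [7.00e-02 1.00e-02 3.04e+01] q [-0.17  0.35 -0.64  0.58  0.   -0.36] F [ 0.49 -1.   -1.27]
```

Tin C is light too, so tin A should be the heavy one. I'll set C back and go to A.

>>> move_arm(
  deltas=[
    {"travel": [0,0,0.015],"delta_rot": [0,0,0],"claw": 0.3},
    {"travel": [0,0,0.024],"delta_rot": [0,0,0],"claw": 0.3},
    {"travel": [0,0,0.029],"delta_rot": [0,0,0],"claw": 0.3},
    {"travel": [0,0,0.029],"delta_rot": [0,0,0],"claw": 1},
    {"travel": [0,0,0.029],"delta_rot": [0,0,0],"claw": 1},
    {"travel": [0,0,0.029],"delta_rot": [0,0,0],"claw": 1},
    {"travel": [0,0,-0.02],"delta_rot": [0,0,0],"claw": 1},
    {"travel": [0,0,-0.07],"delta_rot": [0,0,0],"claw": 1},
  ],
)

```text
time: 6.6
position: [0.4414, -0.002, 0.1138]
ee_rot: [-0.095, 0.995, 0.001, -0.002]
ft_force: [2.3, -0.8, 0.6]
grip_width: 0.0855
grip_force: 0.0
```

```bash
python3 go.py .645 .047 .11 10.9
```

```text
t 6.6 travel [-0.2092  0.0097  0.0032] rot [ 0.14 -0.18 -0.01] q [-0.17  0.25 -0.55  0.77  0.   -0.36] F [ 2.32 -0.76  0.55]
```

>>> move_arm(
  deltas=[
    {"travel": [-0.208,0.0097,0.002],"delta_rot": [0,0,0],"claw": 1},
    {"travel": [-0.208,0.0097,0.002],"delta_rot": [0,0,0],"claw": 1},
    {"travel": [-0.208,0.0097,0.002],"delta_rot": [0,0,0],"claw": 1},
    {"travel": [-0.208,0.0097,0.002],"delta_rot": [0,0,0],"claw": 1},
    {"travel": [-0.208,0.0097,0.002],"delta_rot": [0,0,0],"claw": 1},
    {"travel": [-0.208,0.0097,0.002],"delta_rot": [0,0,0],"claw": 1},
    {"travel": [-0.208,0.0097,0.002],"delta_rot": [0,0,0],"claw": 1},
  ],
)

```text
time: 7.3
position: [0.6441, 0.0465, 0.1113]
ee_rot: [-0.095, 0.995, 0.001, -0.001]
ft_force: [-0.3, -0.3, 0.7]
grip_width: 0.0856
grip_force: 0.0
```

```bash
python3 look.py w3 .03 .06; python3 go.py .645 .047 .012 10.9
```

```text
px [410.  51.] n 3527 xy 0.5361 0.0956 size [0.0307 0.0309] ang 71.7 z 0.0456
px [281. 224.] n 9023 xy 0.6443 0.0476 size [0.0598 0.0591] ang 11.0 z 0.0453
px [485. 236.] n 2344 xy 0.6272 0.1695 size [0.0314 0.0316] ang 27.8 z 0.0455
t 7.35 travel [-0.0013  0.0003  0.0996] rot [ 0.07 -0.05 -0.01] q [-0.04  0.6   0.01  0.99  0.   -0.23] F [-0.81 -0.15  0.62]
```

>>> move_arm(
  deltas=[
    {"travel": [0,0.0005,0.035],"delta_rot": [0,0,0],"claw": 1},
    {"travel": [0,0.0005,0.07],"delta_rot": [0,0,0],"claw": 1},
    {"travel": [0,0.0005,0.098],"delta_rot": [0,0,0],"claw": 1},
    {"travel": [0,0.0005,0.098],"delta_rot": [0,0,0],"claw": 1},
    {"travel": [0,0.0005,0.098],"delta_rot": [0,0,0],"claw": 0.3},
    {"travel": [0,0.0005,0.098],"delta_rot": [0,0,0],"claw": 0.3},
    {"travel": [0,0.0005,0.098],"delta_rot": [0,0,0],"claw": 0.3},
    {"travel": [0,0.0005,0.098],"delta_rot": [0,0,0],"claw": 0.3},
  ],
  newtons=80,
)

```text
time: 8.15
position: [0.6467, 0.0472, 0.0166]
ee_rot: [-0.095, 0.995, 0.0, 0.002]
ft_force: [-1.9, 0.2, 7.8]
grip_width: 0.0568
grip_force: 87.8
```

>>> move_arm(
  deltas=[
    {"travel": [0,0,-0.01],"delta_rot": [0,0,0],"claw": 0.3},
    {"travel": [0,0,-0.03],"delta_rot": [0,0,0],"claw": 0.3},
    {"travel": [0,0,-0.06],"delta_rot": [0,0,0],"claw": 0.3},
    {"travel": [0,0,-0.09],"delta_rot": [0,0,0],"claw": 0.3},
    {"travel": [0,0,-0.11],"delta_rot": [0,0,0],"claw": 0.3},
    {"travel": [0,0,-0.11],"delta_rot": [0,0,0],"claw": 0.3},
    {"travel": [0,0,-0.11],"delta_rot": [0,0,0],"claw": 0.3},
  ],
)

```text
time: 8.85
position: [0.6452, 0.0471, 0.1239]
ee_rot: [-0.095, 0.995, 0.0, 0.0]
ft_force: [-0.4, 0.4, -7.2]
grip_width: 0.057
grip_force: 86.9
```

```bash
python3 go.py .503 -.197 .123 -19.5
```

```text
t 8.85 travel [ 0.1858 -0.2128  0.0006] rot [ 0.06  0.04 30.4 ] q [-0.04  0.59  0.03  1.01  0.   -0.23] F [-0.45  0.39 -7.22]
```

Tin A reads 7.2 N, so it is the heavy one. Moving it over the bin.

>>> move_arm(
  deltas=[
    {"travel": [0.013,-0.015,0],"delta_rot": [0,0,2.2],"claw": 0.3},
    {"travel": [0.04,-0.046,0],"delta_rot": [0,0,6.5],"claw": 0.3},
    {"travel": [0.07,-0.08,0],"delta_rot": [0,0,11.4],"claw": 0.3},
    {"travel": [0.1,-0.114,0],"delta_rot": [0,0,16.3],"claw": 0.3},
    {"travel": [0.13,-0.149,0],"delta_rot": [0,0,21.2],"claw": 0.3},
    {"travel": [0.16,-0.183,0],"delta_rot": [0,0,26.1],"claw": 0.3},
    {"travel": [0.178,-0.204,0],"delta_rot": [0,0,29],"claw": 0.3},
    {"travel": [0.186,-0.213,0],"delta_rot": [0,0,30.4],"claw": 0.3},
  ],
)

```text
time: 9.65
position: [0.5005, -0.1989, 0.1221]
ee_rot: [0.172, 0.985, 0.001, -0.001]
ft_force: [0.2, 0.4, -5.4]
grip_width: 0.0569
grip_force: 87.4
```

>>> move_arm(
  deltas=[
    {"travel": [0,0,0],"delta_rot": [0,0,0],"claw": 0.3},
    {"travel": [0,0,0],"delta_rot": [0,0,0],"claw": 0.3},
    {"travel": [0,0,0],"delta_rot": [0,0,0],"claw": 0.3},
  ],
)

```text
time: 9.95
position: [0.5033, -0.1961, 0.1231]
ee_rot: [0.168, 0.986, 0.001, -0.0]
ft_force: [0.4, 0.1, -5.2]
grip_width: 0.0567
grip_force: 87.4
```

```bash
python3 go.py .503 -.197 .0206 -19.5
python3 - <<'E'
from rig import viewer; import cv2
p,d=viewer.read_camera("scene"); cv2.imwrite("pics/s2.png",p)
E
```

```text
t 9.95 travel [-1.000e-04 -1.100e-03  1.025e-01] rot [ 0.1  -0.03  0.11] q [-0.51  0.4  -0.29  0.88  0.   -0.17] F [ 0.42  0.13 -5.24]
```

View pics/s2.png

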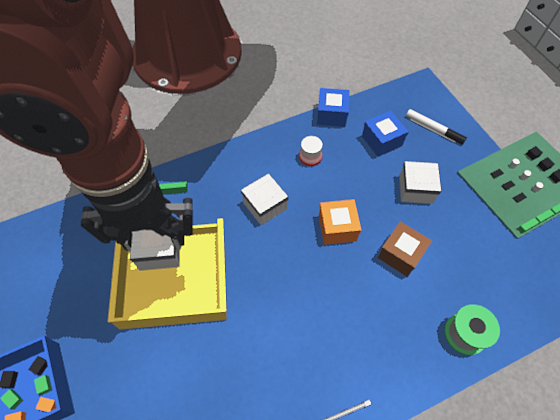

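The scene view shows tin A gripped at (155,250) above the bin floor, with tins B and C standing undisturbed. Lowering.

>>> move_arm(
  deltas=[
    {"travel": [0,-0.001,0.03],"delta_rot": [0,0,0],"claw": 0.3},
    {"travel": [0,-0.001,0.06],"delta_rot": [0,0,0],"claw": 0.3},
    {"travel": [0,-0.001,0.082],"delta_rot": [0,0,0],"claw": 0.3},
    {"travel": [0,-0.001,0.094],"delta_rot": [0,0,0],"claw": 0.3},
    {"travel": [0,-0.001,0.099],"delta_rot": [0,0,0],"claw": 0.3},
    {"travel": [0,-0.001,0.101],"delta_rot": [0,0,0],"claw": 0.3},
    {"travel": [0,-0.001,0.102],"delta_rot": [0,0,0],"claw": 0.3},
    {"travel": [0,-0.001,0.102],"delta_rot": [0,0,0],"claw": 0.3},
  ],
)

```text
time: 10.8
position: [0.5033, -0.1984, 0.0223]
ee_rot: [0.169, 0.986, 0.0, 0.001]
ft_force: [-0.8, -0.6, -5.5]
grip_width: 0.0563
grip_force: 89.9
```

>>> move_arm(
  deltas=[
    {"travel": [0,0,0.0015],"delta_rot": [0,0,0],"claw": 0.3},
    {"travel": [0,0,0.003],"delta_rot": [0,0,0],"claw": 0.3},
    {"travel": [0,0,0.003],"delta_rot": [0,0,0],"claw": 0.3},
  ],
)

```text
time: 11.1
position: [0.5033, -0.1984, 0.0205]
ee_rot: [0.169, 0.986, 0.0, 0.001]
ft_force: [-4.8, 2.8, 17.1]
grip_width: 0.0564
grip_force: 92.7
```

Firm contact with the bin floor. I'll ease off 1 mm, release, and retreat.

>>> move_arm(
  deltas=[
    {"travel": [0,0,-0.0015],"delta_rot": [0,0,0],"claw": 0.3},
    {"travel": [0,0,-0.0015],"delta_rot": [0,0,0],"claw": 0.9},
    {"travel": [0,0,-0.0015],"delta_rot": [0,0,0],"claw": 1},
    {"travel": [0,0,-0.0015],"delta_rot": [0,0,0],"claw": 1},
    {"travel": [0,0,-0.0015],"delta_rot": [0,0,0],"claw": 1},
    {"travel": [0,0,-0.03],"delta_rot": [0,0,0],"claw": 1},
    {"travel": [0,0,-0.07],"delta_rot": [0,0,0],"claw": 1},
    {"travel": [0,0,-0.1],"delta_rot": [0,0,0],"claw": 1},
  ],
)

```text
time: 11.9
position: [0.5029, -0.1983, 0.1203]
ee_rot: [0.169, 0.986, 0.0, 0.001]
ft_force: [0.7, -0.9, -0.3]
grip_width: 0.0852
grip_force: 0.0
```

>>> move_arm(
  deltas=[
    {"travel": [0,0,-0.01],"delta_rot": [0,0,0],"claw": 1},
    {"travel": [0,0,-0.01],"delta_rot": [0,0,0],"claw": 1},
    {"travel": [0,0,-0.01],"delta_rot": [0,0,0],"claw": 1},
  ],
)

```text
time: 12.2
position: [0.5021, -0.1979, 0.1275]
ee_rot: [0.169, 0.986, 0.001, -0.0]
ft_force: [-0.2, -0.5, -0.2]
grip_width: 0.0852
grip_force: 0.0
```

```bash
python3 look.py w4 .03 .065; python3 go.py .4425 -.002 .13 10.9
```

```text
px [543.  32.] n 2299 xy 0.4495 -0.0207 size [0.0479 0.0212] ang 9.1 z 0.0453
px [281. 201.] n 4997 xy 0.4945 -0.1954 size [0.0587 0.0451] ang 70.7 z 0.0494
t 12.25 travel [ 0.1212  0.1647 -0.0024] rot [  0.12  -0.09 -30.4 ] q [-0.51  0.4  -0.28  0.89  0.   -0.17] F [ 0.2  -1.06 -0.69]
```

View pics/w4.png

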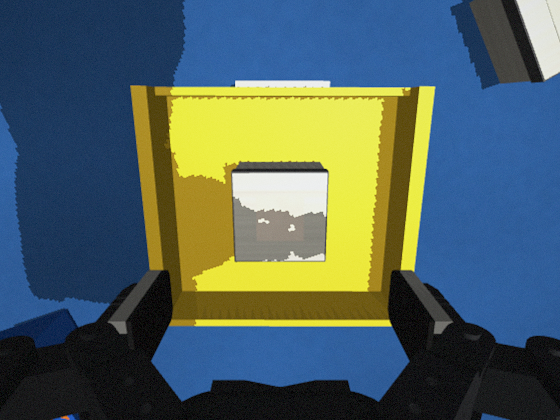

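Tin A stands upright, centred in the bin at pixel (280,217) with its top at z 0.049. I'll get its exact centre from depth, then fetch C.

```bash
cat > ctr.py <<'E'
import sys
from h import *
from rig import viewer
x,y,lo,hi=map(float,sys.argv[1:5])
c=viewer.camera_model("wrist"); p,d=viewer.read_camera("wrist")
X,_,_=world(c,d,np.ones(d.shape,bool)); k=(abs(X[:,0]-x)<.046)&(abs(X[:,1]-y)<.046)&(X[:,2]>lo)&(X[:,2]<hi)
print(cv2.minAreaRect(X[k,:2].astype(np.float32)),np.median(X[k,2]))
E
python3 ctr.py .503 -.198 .046 .055
```

```text
((0.5010126829147339, -0.19806596636772156), (0.059787604957818985, 0.06005542725324631), 70.68890380859375) 0.04929364641088585
```

>>> move_arm(
  deltas=[
    {"travel": [0.121,0.165,-0.002],"delta_rot": [0,0,-30.4],"claw": 1},
    {"travel": [0.121,0.165,-0.002],"delta_rot": [0,0,-30.4],"claw": 1},
    {"travel": [0.121,0.165,-0.002],"delta_rot": [0,0,-30.4],"claw": 1},
    {"travel": [0.121,0.165,-0.002],"delta_rot": [0,0,-30.4],"claw": 1},
    {"travel": [0.121,0.165,-0.002],"delta_rot": [0,0,-30.4],"claw": 1},
    {"travel": [0.121,0.165,-0.002],"delta_rot": [0,0,-30.4],"claw": 1},
    {"travel": [0.121,0.165,-0.002],"delta_rot": [0,0,-30.4],"claw": 1},
  ],
)

```text
time: 13.0
position: [0.4439, -0.0028, 0.1302]
ee_rot: [-0.095, 0.996, 0.0, 0.0]
ft_force: [0.2, -0.5, 0.5]
grip_width: 0.0854
grip_force: 0.0
```

```bash
python3 ctr.py .4425 -.002 .042 .05; python3 go.py .4425 -.002 .014 10.9
```

```text
((0.4407895505428314, -0.0025809668004512787), (0.06047338619828224, 0.05976491793990135), 10.547664642333984) 0.04531806051160894
t 13.05 travel [0.0013 0.0014 0.1163] rot [ 0.05  0.02 -0.08] q [-0.17  0.23 -0.53  0.82  0.   -0.36] F [-0.48  0.27  0.57]
```

>>> move_arm(
  deltas=[
    {"travel": [0.0025,0.001,0.04],"delta_rot": [0,0,0],"claw": 1},
    {"travel": [0.0025,0.001,0.08],"delta_rot": [0,0,0],"claw": 1},
    {"travel": [0.0025,0.001,0.114],"delta_rot": [0,0,0],"claw": 1},
    {"travel": [0.0025,0.001,0.114],"delta_rot": [0,0,0],"claw": 1},
    {"travel": [0.0025,0.001,0.114],"delta_rot": [0,0,0],"claw": 0.3},
    {"travel": [0.0025,0.001,0.114],"delta_rot": [0,0,0],"claw": 0.3},
    {"travel": [0.0025,0.001,0.114],"delta_rot": [0,0,0],"claw": 0.3},
    {"travel": [0.0025,0.001,0.114],"delta_rot": [0,0,0],"claw": 0.3},
  ],
  newtons=50,
)

```text
time: 13.85
position: [0.4426, -0.0022, 0.0184]
ee_rot: [-0.095, 0.995, -0.0, 0.002]
ft_force: [-1.2, -2.3, 7.9]
grip_width: 0.0572
grip_force: 54.6
```

>>> move_arm(
  deltas=[
    {"travel": [0,0,-0.01],"delta_rot": [0,0,0],"claw": 0.3},
    {"travel": [0,0,-0.03],"delta_rot": [0,0,0],"claw": 0.3},
    {"travel": [0,0,-0.06],"delta_rot": [0,0,0],"claw": 0.3},
    {"travel": [0,0,-0.09],"delta_rot": [0,0,0],"claw": 0.3},
    {"travel": [0,0,-0.11],"delta_rot": [0,0,0],"claw": 0.3},
    {"travel": [0,0,-0.11],"delta_rot": [0,0,0],"claw": 0.3},
    {"travel": [0,0,-0.11],"delta_rot": [0,0,0],"claw": 0.3},
  ],
)

```text
time: 14.55
position: [0.4412, -0.0017, 0.1273]
ee_rot: [-0.095, 0.995, 0.0, 0.001]
ft_force: [-0.9, 0.8, -2.1]
grip_width: 0.057
grip_force: 54.1
```

```bash
python3 go.py .502 -.198 .125 -19.4
```

```text
t 14.55 travel [-0.0225 -0.2042  0.0022] rot [ 0.06  0.11 30.31] q [-0.17  0.23 -0.54  0.8   0.   -0.36] F [-0.94  0.83 -2.13]
```

>>> move_arm(
  deltas=[
    {"travel": [-0.002,-0.018,0],"delta_rot": [0,0,3],"claw": 0.3},
    {"travel": [-0.006,-0.05,0],"delta_rot": [0,0,8],"claw": 0.3},
    {"travel": [-0.0095,-0.085,0],"delta_rot": [0,0,13],"claw": 0.3},
    {"travel": [-0.0135,-0.12,0],"delta_rot": [0,0,18],"claw": 0.3},
    {"travel": [-0.017,-0.155,0],"delta_rot": [0,0,23],"claw": 0.3},
    {"travel": [-0.021,-0.188,0],"delta_rot": [0,0,28],"claw": 0.3},
    {"travel": [-0.0225,-0.204,0],"delta_rot": [0,0,30.3],"claw": 0.3},
    {"travel": [-0.0225,-0.204,0],"delta_rot": [0,0,30.3],"claw": 0.3},
  ],
)

```text
time: 15.35
position: [0.5014, -0.1991, 0.1254]
ee_rot: [0.17, 0.986, 0.001, -0.0]
ft_force: [0.2, 0.5, -1.7]
grip_width: 0.0569
grip_force: 54.1
```

>>> move_arm(
  deltas=[
    {"travel": [0,0,0],"delta_rot": [0,0,0],"claw": 0.3},
    {"travel": [0,0,0],"delta_rot": [0,0,0],"claw": 0.3},
    {"travel": [0,0,0],"delta_rot": [0,0,0],"claw": 0.3},
  ],
)

```text
time: 15.65
position: [0.5013, -0.1966, 0.1265]
ee_rot: [0.168, 0.986, 0.001, -0.0]
ft_force: [0.2, 0.5, -1.8]
grip_width: 0.0569
grip_force: 54.1
```

```bash
python3 go.py .502 -.198 .067 -19.4
```

```text
t 15.65 travel [-0.0011 -0.0012  0.0595] rot [ 0.09 -0.03  0.11] q [-0.51  0.4  -0.29  0.89  0.   -0.17] F [ 0.22  0.51 -1.81]
```

>>> move_arm(
  deltas=[
    {"travel": [-0.001,-0.001,0.02],"delta_rot": [0,0,0],"claw": 0.3},
    {"travel": [-0.001,-0.001,0.04],"delta_rot": [0,0,0],"claw": 0.3},
    {"travel": [-0.001,-0.001,0.05],"delta_rot": [0,0,0],"claw": 0.3},
    {"travel": [-0.001,-0.001,0.055],"delta_rot": [0,0,0],"claw": 0.3},
    {"travel": [-0.001,-0.001,0.057],"delta_rot": [0,0,0],"claw": 0.3},
    {"travel": [-0.001,-0.001,0.058],"delta_rot": [0,0,0],"claw": 0.3},
    {"travel": [-0.001,-0.001,0.058],"delta_rot": [0,0,0],"claw": 0.3},
  ],
)

```text
time: 16.35
position: [0.5027, -0.1992, 0.069]
ee_rot: [0.168, 0.986, 0.0, 0.001]
ft_force: [0.3, 0.2, -1.5]
grip_width: 0.0573
grip_force: 54.2
```

>>> move_arm(
  deltas=[
    {"travel": [0,0,0.001],"delta_rot": [0,0,0],"claw": 0.3},
    {"travel": [0,0,0.002],"delta_rot": [0,0,0],"claw": 0.3},
    {"travel": [0,0,0.002],"delta_rot": [0,0,0],"claw": 0.3},
  ],
)

```text
time: 16.65
position: [0.5027, -0.1993, 0.0674]
ee_rot: [0.168, 0.986, 0.0, 0.001]
ft_force: [-3.0, 0.2, 7.3]
grip_width: 0.0567
grip_force: 55.1
```

Contact with the lower tin. Easing off, releasing and retreating.

>>> move_arm(
  deltas=[
    {"travel": [0,0,-0.0007],"delta_rot": [0,0,0],"claw": 0.3},
    {"travel": [0,0,-0.0007],"delta_rot": [0,0,0],"claw": 0.9},
    {"travel": [0,0,-0.0007],"delta_rot": [0,0,0],"claw": 1},
    {"travel": [0,0,-0.0007],"delta_rot": [0,0,0],"claw": 1},
    {"travel": [0,0,-0.0007],"delta_rot": [0,0,0],"claw": 1},
    {"travel": [0,0,-0.02],"delta_rot": [0,0,0],"claw": 1},
    {"travel": [0,0,-0.06],"delta_rot": [0,0,0],"claw": 1},
    {"travel": [0,0,-0.1],"delta_rot": [0,0,0],"claw": 1},
  ],
)

```text
time: 17.45
position: [0.5016, -0.1988, 0.1672]
ee_rot: [0.169, 0.986, 0.001, -0.001]
ft_force: [0.8, -0.7, -1.0]
grip_width: 0.0854
grip_force: 0.0
```

>>> move_arm(
  deltas=[
    {"travel": [0,0,-0.03],"delta_rot": [0,0,0],"claw": 1},
    {"travel": [0,0,-0.03],"delta_rot": [0,0,0],"claw": 1},
    {"travel": [0,0,-0.03],"delta_rot": [0,0,0],"claw": 1},
  ],
)

```text
time: 17.75
position: [0.5025, -0.1993, 0.1968]
ee_rot: [0.168, 0.986, 0.0, 0.001]
ft_force: [0.3, 0.3, -1.1]
grip_width: 0.0857
grip_force: 0.0
```

```bash
python3 ctr.py .502 -.198 .088 .1; python3 - <<'E'
from rig import viewer; import cv2
p,d=viewer.read_camera("scene"); cv2.imwrite("pics/s3.png",p)
E
```

```text
((0.5005566477775574, -0.19895264506340027), (0.05977366864681244, 0.060000620782375336), 70.30815887451172) 0.0943001954202187
```

View pics/s3.png

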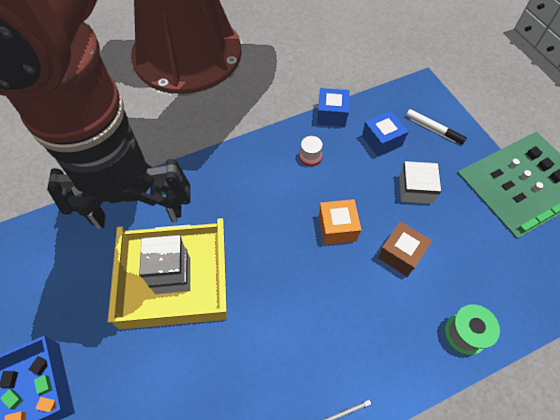

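The stack stands in the bin at (163,262), with the tin centres about 1 mm apart by depth. Tin B is on the bench at (420,182), and the gripper is clear.

```bash
python3 -c "
from rig import arm
print(arm.finish_job())"
```

```text
the job is handed in; nothing more can be done
None
```

The heavy tin (the farthest from the robot, about 7 N when lifted) stands on the bin floor with a light tin stacked about 1 mm off centre on top, the other light tin stands on the bench, and the job was handed in at about 18 s; no verdict came back.

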